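# Seat a shoe last's square shank in the bench jack

## Task

Take the blue shoe last from the wooden storage block and mount it on the green bench jack: rest its square shank gently in the jack's mouth, turn it lightly until you feel the square drop into the hub, and lower it fully home. Once it is home, and not before, turn it in the jack until the toe points along the red arrow, then let go. Never force the last against the jack, and leave the wooden last and everything else on the bench where it is.

Things in the scene. Friction and masses are not known exactly. Their poses are not given: they have to be found in the camera images.
- last_grip (a point): Grip point of the blue shoe last (loose, to be mounted): 214 mm heel to toe, 0.34 to 0.5 kg, standing sole up. It lies on the shank's axis in the narrow waist, 19 mm below the sole; there the sides are flat, upright and 46 mm apart, from 8 mm above to 35 mm below it, along 36 mm. x points to the heel, y across, z up; the last balances about this axis. Grip across y from above.
- last_shoulder (a point): Centre of the underside of the blue last's round steel shoulder (60 mm across), 60 mm below last_grip, on the same axis, same axes directions. Below it hangs the steel shank: 24 mm square, 46 mm long, sides along the last's x and y, the foot's edges bevelled by 0.7 mm over the last 1.2 mm.
- last_toe (a point): The tip of the blue last's toe: 138 mm from the shank's axis along the last's -x, 72 mm above the shoulder's underside. Last axes.
- jack_mouth (a point): Centre of the round funnel mouth, on the top face of the fixed green bench jack, 85 mm above the bench; z up, -x points along the red arrow. The mouth is a funnel 8 mm deep, 43 mm across at the top and 35 mm at the steel hub under it. The last is fully home when its shoulder rests on this face, its shank through the hub.
- jack_hub (a point): Centre of the hub's upper face, 8 mm below jack_mouth; axes as there (they do not turn with the hub). The hub has a square through hole 26 mm wide, 36 mm deep; it turns either way against about 0.25 N m. Its angle is not measured: it starts 17 to 73 degrees off the jack's axes, to be felt. Unmatched, the shank stands on it with the shoulder 38 mm above the top face; matched within some 4 degrees it drops in.
- jack_pointer (a point): Near the tip of the flat red arrow fixed to the jack's foot at bench level, 170 mm from the jack's axis. Same axes as jack_mouth. The last's toe must finally point this way.
- block: Fixed wooden storage block, 100 x 280 x 50 mm, origin at the centre of its underside. It has two upright round through holes, 38 mm across, at y = +80 and -80 mm in its frame; in either one stands the blue last, in the other the wooden last, shoulders on the block's top, toes roughly along the block's -x. The shank must be lifted 46 mm to come out.
- wood_last_grip (a point): The other last, of pale wood, same shape and size, grip point likewise. Leave it in the block.
- shoe_a: Bystander: a black shoe on a blue last, 250 x 76 x 97 mm, origin under its middle, toe at -x.
- shoe_b: Bystander: a second black shoe, as shoe_a.
- hammer: Bystander: a hammer lying on the bench, 240 mm long.
- awl: Bystander: an awl with a red handle lying on the bench, 160 mm long.
- tack_jar: Bystander: an amber jar 60 mm across and 75 mm high, origin under its middle.
- pincers: Bystander: steel pincers lying flat, 200 mm long.
- polish_tin: Bystander: a flat round tin, 80 mm across, 24 mm high.
- last: The blue last as a whole, origin as last_shoulder.

How it is judged:
On the way, in this order (a step that is already met when the one before it is completed fails the run):
1. the blue last stands fully home in the jack, shoulder on the top face (horizontal distance between last_shoulder and jack_mouth below 0.004 m and z of last_shoulder in the frame of jack_mouth below 0.003 m and angle between last_shoulder's own z axis and vertical below 0.06 rad), for 0.2 s.
2. still home, it is turned so that its toe points along the red arrow (all of step 1 and x of last_toe in the frame of jack_mouth below -0.12 m and y of last_toe in the frame of jack_mouth between -0.02 and 0.02 m), for 0.2 s.
At the end, for the whole second after the job is handed in: The blue last is released, at rest and upright (within 0.06 rad), its shoulder within 3 mm of the jack's top face and within 4 mm of its axis, and its toe is within 20 mm sideways (about 8 degrees) of the line of the red arrow, on the arrow's side (all of step 2 and linear speed of last below 0.02 m/s and contact force between the fingers and last below 0.1 N); the robot touches nothing.
It fails at once if the last is pressed on the jack with more than 40 N before the square has entered (contact force between last and jack above 40 N and z of last_shoulder in the frame of jack_mouth above 0.034 m).
It fails at once if the last is wrenched or jammed in the jack: contact forces of more than 120 N in all (contact force between last and jack above 120 N).
It fails at once if the wooden last or another thing on the bench is displaced by more than 25 mm (distance of any of wood_last_grip, shoe_a, shoe_b, hammer, awl, tack_jar, pincers, polish_tin from where it was at the start of the episode above 0.025 m).
It also fails if it takes over 72 s, if anything falls off the work surface, if the arm or the gripper's body presses on something with over 40 N, if the wrist force passes 120 N, or if a joint passes its speed limit or range.

## Robot

A 6-joint arm with a two-finger parallel gripper is mounted at the origin on the work surface. World frame = base frame: x ahead of the robot, y to its left, z up, the work surface at z = 0. Lengths are in m, angles in rad, forces in N, time in s.
With the tool pointing down it reaches from about 0.2 to 0.875 m from the base axis. Payload 3.4 kg.
Tool frame: the origin (TCP) lies at the very end of the fingers, on their centre line; the grasp point (between the pads) lies 19 mm behind it; x points along the fingers, y is the direction in which the jaws open and shut, and the axes are right-handed (so a half turn about x gives the same grasp; the last joint's range is limited). The gripper opens to 94 mm and grips with 3 to 60 N. Pads are 16 mm wide; open, the fingers measure 119 mm over their backs; the gripper's body (75 mm by 177 mm) begins 78 mm behind the grasp point.
Start: joints at [1.038, 0.276, 1.505, -0, 1.361, -0.121], TCP at [0.23, 0.527, 0.205] pointing down, gripper open.
Joint ranges: [-2.89, 2.89], [-0.75, 2.08], [0.22, 2.7], [-1.18, 4.32], [0.11, 2.71], [-2.7, 2.7]. Speed limits (rad/s): [2.57, 2.57, 3.14, 3.14, 3.14, 3.14].

## Interface

Orientations are given as [roll, pitch, yaw] about the fixed x, y, z axes, in that order (R = Rz(yaw) Ry(pitch) Rx(roll)).
In Python, from station import read_state, snapshot, hand_in gives the robot as it stands.
- The arm moves only by the tool carry_out, never from a script. Its argument "steps" is a list of rows, each a list of 4 numbers: the shift along the tool's x, y, z in m, then the turn about the tool's x in rad. In form: [[x, y, z, spin], ...]. A call has 1 to 12 rows; each row shifts and turns the pose as measured when the row begins, along the tool's axes as they then stand; what a row does not reach is not made up. A row lasts 1/8 s, in which the tool goes at most 62.5 mm and 10.7 degrees, less where a joint would pass 70% of its speed; a pose out of reach is approached as far as the arm can. A call is refused whole if a number of a shift passes 0.0625 or a number of a turn 0.188, either way. A call with a gripper value outside its range is refused whole. "jaw" is the gripper's target within -1 to 1 (shut at 1, half-way at 0, fully open at -1), set as the call begins (left out, the last holds). The fingers move at their own pace and stop on an object; the grip force is fixed at half the most. Time passes only in rows, so rows that do not move let the fingers close. It gives the time, the measured TCP pose, the force and the opening at its end, in the units of the state.
- read_state(): the state, without advancing time (a new reading comes with each control period).
- snapshot(name): name is "scene" or "top" or "wrist"; returns a dict with "image" (420x560x3 uint8, blue, green, red), "depth" (420x560 float32, m along the optical axis (not along the pixel's ray), 0 where there is no reading), "intrinsics" (3x3 intrinsics, pixels), "cam_to_world" (4x4, takes a point from camera to world coordinates); the wrist camera has in their place "T_tool_cam" (4x4, takes a point from camera to tool coordinates, whose origin is the TCP and whose axes are the tool frame's). Camera axes: x right, y down, z forward; pixel columns grow to the right and rows downward; lengths in m; the calibration is good to about 2 mm. A picture is of the moment at which its call begins: read the wrist's pose just before it.
- hand_in(): hands the job in, once; it reports no verdict.
The state is a dict: "time_s": time; "qpos": joint angles; "qvel": joint speeds; "joint_efforts": joint torques, N m; "eef_pos": TCP position; "tcp_rot": TCP orientation; "force": force on the tool from outside, world axes, zero at the start; "wrist_torque": the same for the moment, N m; "grip_width": opening from 0.0 (shut) to 1.0 (fully open).
Only numpy, scipy, OpenCV 4.12 (cv2) and the standard library are available. Lean on these libraries where they do the work, as an engineer would, in place of code of your own. Each camera call takes 0.05 s, during which the arm holds its last target. There are 200 camera calls.

## Working session

There is one attempt and no reset: what is moved stays moved. The work goes in short steps, Python scripts to look and compute and a tool call to move; the robot and the scene stay as the last step left them, time stands still between calls to the robot, and variables do not carry over. Pictures are saved under pics/ and viewed, about 8 in all and at most 12, crops included, and the job is handed in when it is done.

Besides the shell and the picture viewer there is one more tool, called after ">>>" in YAML: its name, and indented under it one key for each argument. carry_out: Moves the arm, as the interface text tells. Its arguments: {"type":"object","properties":{"steps":{"type":"array","items":{"type":"array","items":{"type":"number"}}},"jaw":{"type":"number"}},"required":["steps"]}

```bash
mkdir -p pics; ls; python3 - <<'E'
from station import *
import cv2,numpy as np
s=read_state();print({k:np.round(v,3).tolist() for k,v in s.items()})
for n in ("top","scene"):
    d=snapshot(n);cv2.imwrite(f"pics/{n}0.png",d["image"]);np.savez(f"{n}0.npz",**d)
    print(n,d["intrinsics"],d["cam_to_world"].round(3))
E
```

```text
pics
{'time_s': 0.0, 'qpos': [1.038, 0.277, 1.506, -0.0, 1.361, -0.121], 'qvel': [-0.001, -0.001, -0.0, 0.001, -0.0, 0.002], 'joint_efforts': [-0.001, -40.457, -23.723, 0.07, 0.034, -0.0], 'eef_pos': [0.23, 0.526, 0.205], 'tcp_rot': [-1.686, 1.569, -2.098], 'force': [0.438, -0.077, 0.703], 'wrist_torque': [-0.023, 0.044, -0.057], 'grip_width': 1.004}
top [[379.54428395   0.         283.59085648]
 [  0.         379.54428395 206.20965758]
 [  0.           0.           1.        ]] [[ 0.000e+00 -9.860e-01  1.640e-01  4.110e-01]
 [-1.000e+00  1.000e-03  6.000e-03 -2.800e-02]
 [-6.000e-03 -1.640e-01 -9.860e-01  1.084e+00]
 [ 0.000e+00  0.000e+00  0.000e+00  1.000e+00]]
scene [[444.62619984   0.         272.59665641]
 [  0.         444.62619984 205.35055962]
 [  0.           0.           1.        ]] [[ 0.631  0.577 -0.519  1.253]
 [ 0.776 -0.465  0.426 -0.586]
 [ 0.004 -0.672 -0.741  1.05 ]
 [ 0.     0.     0.     1.   ]]
```

View pics/top0.png

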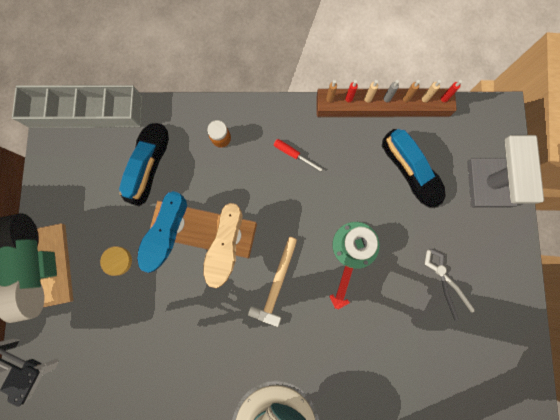

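View pics/scene0.png

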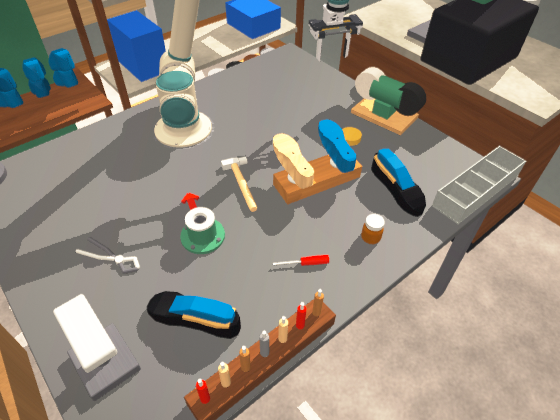

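The top view shows the blue last around (162,232), the wooden last at (222,245), the jack ring at (361,243), and the arrow tip at (339,303). I'll measure these next.

```bash
cat > h.py <<'E'
import numpy as np,cv2
def load(n): return dict(np.load(n))
def pts(d,m,T=None):
    v,u=np.nonzero(m); z=d["depth"][v,u]; k=z>0; u,v,z=u[k],v[k],z[k]
    K=d["intrinsics"]; T=d["cam_to_world"] if T is None else T
    p=np.c_[(u-K[0,2])/K[0,0]*z,(v-K[1,2])/K[1,1]*z,z]
    return p@T[:3,:3].T+T[:3,3]
def ray(d,uv,h,T=None):
    K=d["intrinsics"]; T=d["cam_to_world"] if T is None else T
    uv=np.atleast_2d(uv).astype(float)
    r=np.c_[(uv-K[:2,2])/K[0,0],np.ones(len(uv))]@T[:3,:3].T
    return T[:3,3]+r*((h-T[2,3])/r[:,2])[:,None]
def box(m,x0,y0,x1,y1):
    o=np.zeros(m.shape,bool);o[y0:y1,x0:x1]=m[y0:y1,x0:x1];return o
E
python3 - <<'E'
from h import *
d=load("top0.npz");hsv=cv2.cvtColor(d["image"],cv2.COLOR_BGR2HSV);H,S,V=cv2.split(hsv)
def slices(p,name):
    # sole-level points
    P=p[p[:,2]>0.11]; print(name,len(P),"z",np.percentile(P[:,2],[5,50,95]).round(3))
    r=cv2.minAreaRect(P[:,:2].astype(np.float32));print(r)
    c=P[:,:2].mean(0);w,v=np.linalg.eigh(np.cov((P[:,:2]-c).T));a=v[:,1];a=a if a[0]>0 else -a;b=np.array([-a[1],a[0]])
    s=(P[:,:2]-c)@a;t=(P[:,:2]-c)@b;print("c",c.round(4),"heading(+x up)",np.degrees(np.arctan2(a[1],a[0])).round(1))
    for e in np.arange(s.min(),s.max(),.012):
        k=(s>=e)&(s<e+.012)
        if k.sum()>3:
            mid=(t[k].max()+t[k].min())/2
            print(np.round([e+.006,t[k].max()-t[k].min(),np.median(P[k,2]),*(c+a*(e+.006)+b*mid)],4))
blue=box((H>95)&(H<115)&(S>150),130,185,195,280); slices(pts(d,blue),"blue")
wood=box((H>10)&(H<28)&(d["depth"]<0.99)&(d["depth"]>0),195,195,250,292); slices(pts(d,wood),"wood")
# jack
w=box((S<60)&(V>120),335,220,385,265);q=pts(d,w);print("ring z",np.percentile(q[:,2],[5,50,95]))
c=max(cv2.findContours(w.astype(np.uint8),0,1)[0],key=cv2.contourArea)[:,0]
g=ray(d,c,.085)[:,:2];print("ring",cv2.minEnclosingCircle(g.astype(np.float32)),cv2.fitEllipse(g.astype(np.float32)))
gr=box((H>60)&(H<90)&(S>80),325,215,390,275);q=pts(d,gr);f=q[q[:,2]<.03];print("foot z",np.median(f[:,2]),cv2.minEnclosingCircle(f[:,:2].astype(np.float32)))
r=box(((H<6)|(H>174))&(S>150)&(V>80),325,262,360,312);q=pts(d,r);q=q[q[:,2]<.03];print("arrow",len(q),q.mean(0))
print(cv2.fitLine(q[:,:2].astype(np.float32),2,0,.01,.01).ravel())
far=q[np.argsort(q[:,0])[:8]];print(far.round(3))
# block
bl=box((H>5)&(H<20)&(S>110),148,198,260,262);q=pts(d,bl);q=q[(q[:,2]>.04)&(q[:,2]<.06)];print("block",len(q),cv2.minAreaRect(q[:,:2].astype(np.float32)),np.median(q[:,2]))
o=d["image"][185:295,125:395];cv2.imwrite("pics/c1.png",cv2.resize(o,None,fx=2.9,fy=2.9,interpolation=2))
E
```

```text
blue 1829 z [0.121 0.129 0.133]
((0.5060749053955078, 0.28619036078453064), (0.07147841900587082, 0.2118765264749527), 66.81900024414062)
c [0.499  0.2902] heading(+x up) -19.0
[-0.0916  0.0393  0.1295  0.4125  0.3203]
[-0.0796  0.0537  0.1301  0.4243  0.3177]
[-0.0676  0.0637  0.1306  0.4357  0.3139]
[-0.0556  0.0689  0.131   0.4471  0.3101]
[-0.0436  0.0717  0.131   0.4584  0.3062]
[-0.0316  0.0715  0.1311  0.4697  0.3021]
[-0.0196  0.0683  0.1308  0.4808  0.2974]
[-0.0076  0.0631  0.1301  0.4923  0.294 ]
[0.0044 0.0574 0.1298 0.5038 0.2907]
[0.0164 0.047  0.1289 0.5148 0.2856]
[0.0284 0.0417 0.1282 0.5263 0.2821]
[0.0404 0.0425 0.1285 0.5377 0.2784]
[0.0524 0.0424 0.1282 0.5491 0.2747]
[0.0644 0.0453 0.1272 0.5606 0.2712]
[0.0764 0.0473 0.1268 0.5721 0.2676]
[0.0884 0.0496 0.126  0.5837 0.2646]
[0.1004 0.0445 0.1254 0.5946 0.2595]
[0.1124 0.0285 0.1232 0.606  0.2557]
wood 1856 z [0.123 0.129 0.133]
((0.4728240370750427, 0.13405290246009827), (0.07440361380577087, 0.21280528604984283), 81.70509338378906)
c [0.4639 0.1318] heading(+x up) -12.4
[-0.0922  0.0436  0.1284  0.3742  0.153
[... 712 characters left out ...]
ring ((0.4807996451854706, -0.2244700789451599), 0.044675685465335846) ((0.48002883791923523, -0.2246464192867279), (0.08567093312740326, 0.0868944302201271), 18.807138442993164)
foot z 0.011005921742478497 ((0.4795505702495575, -0.22468101978302002), 0.06534089893102646)
arrow 418 [ 0.35590655 -0.18322558  0.00705729]
[ 0.95020854 -0.31161475  0.35590655 -0.18322557]
[[ 0.306 -0.171  0.007]
 [ 0.306 -0.163  0.008]
 [ 0.306 -0.174  0.008]
 [ 0.306 -0.168  0.011]
 [ 0.308 -0.166  0.005]
 [ 0.308 -0.18   0.006]
 [ 0.309 -0.168  0.009]
 [ 0.309 -0.174  0.009]]
block 1827 ((0.5201325416564941, 0.20379416644573212), (0.2812267243862152, 0.0997004359960556), 77.72540283203125) 0.049201297701058966
```

View pics/c1.png

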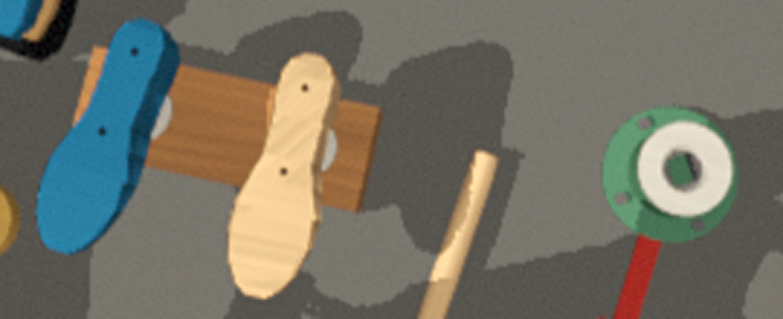

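```bash
cat >> h.py <<'E'
from scipy.spatial.transform import Rotation as Ro
def pose(s): return np.array(s["eef_pos"]),Ro.from_euler("xyz",s["tcp_rot"]).as_matrix()
def yaw(R): return np.degrees(np.arctan2(R[1,1],R[0,1]))   # heading of tool y
def togo(s,tgt,yawd=None):
    p,R=pose(s); print("tcp",p.round(4),"yaw",yaw(R).round(2),"q",np.round(s["qpos"],2),"t",round(s["time_s"],2),"F",np.round(s["force"],2),"w",round(s["grip_width"],3))
    print("shift tool",(R.T@(np.array(tgt)-p)).round(4))
    if yawd is not None:
        dy=(yawd-yaw(R)+90)%180-90; print("yaw change",round(dy,2),"spin rad",round(np.radians(dy)*np.sign(R[2,0]),4))
    return p,R
E
python3 - <<'E'
from station import *
from h import *
s=read_state();p,R=togo(s,[.51,.285,.27],72);print(R.round(3))
d=snapshot("wrist");print(d["T_tool_cam"].round(3),d["intrinsics"])
E
```

```text
tcp [0.2299 0.5265 0.2047] yaw 66.4 q [ 1.04  0.28  1.51 -0.    1.36 -0.12] t 0.1 F [-0.05 -0.42  0.12] w 1.0
shift tool [-0.0652 -0.1093  0.3533]
yaw change 5.6 spin rad -0.0977
[[-0.001  0.4    0.916]
 [-0.001  0.916 -0.4  ]
 [-1.    -0.002 -0.   ]]
[[ 0.001 -0.285  0.959 -0.181]
 [ 1.     0.001 -0.001 -0.001]
 [-0.001  0.959  0.285 -0.083]
 [ 0.     0.     0.     1.   ]] [[337.69366867   0.         269.61351103]
 [  0.         337.69366867 210.82947444]
 [  0.           0.           1.        ]]
```

>>> carry_out:
  steps:
    - [-0.02, -0.015, 0.045, 0]
    - [-0.02, -0.015, 0.05, 0]
    - [-0.01, -0.015, 0.05, -0.05]
    - [-0.01, -0.015, 0.05, -0.05]
    - [-0.005, -0.015, 0.05, 0]
    - [0, -0.015, 0.05, 0]
    - [0, -0.015, 0.045, 0]
    - [0, 0, 0, 0]
  jaw: -1

```text
time_s: 1.15
eef_pos: [0.5187, 0.3026, 0.2684]
tcp_rot: [-1.969, 1.566, -2.274]
force: [-1.1, -0.5, -0.4]
grip_width: 1.0
```

```bash
python3 - <<'E'
from station import *
from h import *
s=read_state();p,R=togo(s,[.5375,.28,.27],72)
d=snapshot("wrist");Tw=np.eye(4);Tw[:3,:3]=R;Tw[:3,3]=p;d["cam_to_world"]=Tw@d["T_tool_cam"];np.savez("w1.npz",**d)
cv2.imwrite("pics/w1.png",d["image"])
H,S,V=cv2.split(cv2.cvtColor(d["image"],cv2.COLOR_BGR2HSV))
m=((H>95)&(H<115)&(S>150)).astype(np.uint8)
n,l,st,_=cv2.connectedComponentsWithStats(m);print(st[1:][st[1:,4]>500])
E
```

```text
tcp [0.5187 0.3026 0.2684] yaw 72.52 q [ 0.41  0.29  1.33 -0.    1.53 -0.85] t 1.15 F [-1.11 -0.54 -0.35] w 1.0
shift tool [-0.0015 -0.016   0.0247]
yaw change -0.52 spin rad 0.0091
[[  218    77    77   213 11627]
 [  358   229    40    47   859]
 [  350   286    34    58   970]]
```

View pics/w1.png

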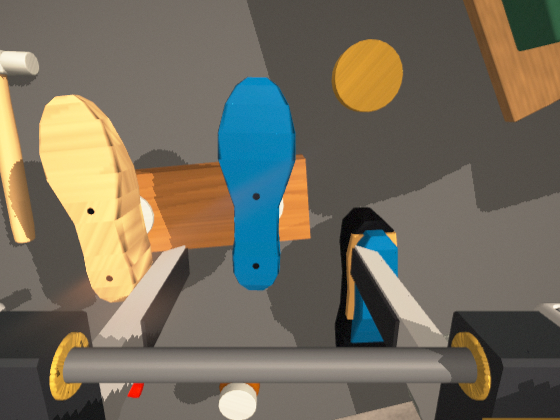

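The wrist view shows the sole running vertically, with the toe at (257,77), nail holes at (256,196) and (256,266), and the heel at (256,290).

```bash
python3 - <<'E'
from h import *
for n,bx in (("w1.npz",(210,70,300,295)),):
    d=load(n);H,S,V=cv2.split(cv2.cvtColor(d["image"],cv2.COLOR_BGR2HSV))
    m=box((H>95)&(H<115)&(S>150),*bx)
    P=pts(d,m);P=P[P[:,2]>.11]
    holes=ray(d,[(256,196),(256,266)],.128)[:,:2]; toe=ray(d,(257,77),.122)[0];heel=ray(d,(256,290),.122)[0]
    a=holes[1]-holes[0];print("holes",holes.round(4),"head",np.degrees(np.arctan2(a[1],a[0])))
    print("toe",toe,"heel",heel,np.linalg.norm(toe-heel),"head",np.degrees(np.arctan2(*(heel-toe)[[1,0]])))
    hd=np.radians(-17.8);a=np.array([np.cos(hd),np.sin(hd)]);b=np.array([-a[1],a[0]])
    c=np.array([.5375,.28]);s=(P[:,:2]-c)@a;t=(P[:,:2]-c)@b;print("ext",s.min(),s.max())
    M=[]
    for e in np.arange(-.14,.08,.01):
        k=(s>=e)&(s<e+.01)
        if k.sum()>5: M.append([e+.005,t[k].min(),t[k].max(),(t[k].min()+t[k].max())/2,np.median(P[k,2])])
    print(np.round(M,4))
d=load("top0.npz");o=d["image"];h=ray(d,[(125+134/2.9,185+51/2.9),(125+102/2.9,185+131/2.9)],.128);print("top holes",h.round(4))
E
```

```text
holes [[0.5111 0.2895]
 [0.5825 0.2662]] head -18.07245955577405
toe [0.40740877 0.32400743 0.122     ] heel [0.61229033 0.25619902 0.122     ] 0.21581111092904404 head -18.31268121043039
ext -0.13679096190156578 0.07664171221741865
[[-0.135  -0.0145  0.0184  0.002   0.1301]
 [-0.125  -0.0217  0.0267  0.0025  0.1315]
 [-0.115  -0.0275  0.0313  0.0019  0.1321]
 [-0.105  -0.0306  0.0334  0.0014  0.1326]
 [-0.095  -0.0326  0.0364  0.0019  0.133 ]
 [-0.085  -0.034   0.0365  0.0012  0.1332]
 [-0.075  -0.0344  0.0369  0.0012  0.1332]
 [-0.065  -0.0347  0.0372  0.0012  0.1332]
 [-0.055  -0.0327  0.0354  0.0013  0.1328]
 [-0.045  -0.0294  0.0327  0.0017  0.1325]
 [-0.035  -0.0268  0.0292  0.0012  0.132 ]
 [-0.025  -0.0231  0.0264  0.0016  0.1316]
 [-0.015  -0.0198  0.0228  0.0015  0.1312]
 [-0.005  -0.0213  0.023   0.0008  0.1308]
 [ 0.005  -0.0203  0.022   0.0009  0.1305]
 [ 0.015  -0.0206  0.0233  0.0014  0.1303]
 [ 0.025  -0.0232  0.0247  0.0007  0.1298]
 [ 0.035  -0.0233  0.0245  0.0006  0.1291]
 [ 0.045  -0.0236  0.0247  0.0006  0.1286]
 [ 0.055  -0.0229  0.0249  0.001   0.1282]
 [ 0.065  -0.0206  0.0217  0.0005  0.1274]
 [ 0.075  -0.0145  0.0132 -0.0006  0.1255]]
top holes [[0.5796 0.2657 0.128 ]
 [0.5086 0.2903 0.128 ]]
```

```bash
python3 - <<'E'
from station import *
from h import *
togo(read_state(),[.5387,.2802,.091],71.8)
E
```

```text
tcp [0.5172 0.3037 0.2686] yaw 72.6 q [ 0.42  0.29  1.33 -0.    1.53 -0.85] t 1.2 F [-0.32  1.1  -0.82] w 1.0
shift tool [ 0.1776 -0.0153  0.0281]
yaw change -0.8 spin rad 0.014
```

>>> carry_out:
  steps:
    - [0, -0.015, 0.028, 0.014]
    - [0, 0, 0, 0]
    - [0, 0, 0, 0]

```text
time_s: 1.58
eef_pos: [0.536, 0.2836, 0.2682]
tcp_rot: [-2.68, 1.562, -2.994]
force: [-0.5, 1.0, -0.9]
grip_width: 1.003
```

```bash
cat >> h.py <<'E'
def avg(n=4):
    from station import read_state,snapshot
    L=[]
    for i in range(n): L.append(read_state()); snapshot("wrist")
    print("eef std",np.std([l["eef_pos"] for l in L],0).round(5))
    s={k:np.mean([np.array(l[k]) for l in L],0) for k in L[0]}; s["tcp_rot"]=np.array(L[-1]["tcp_rot"])
    s["tcp_rot"]=Ro.from_euler("xyz",[l["tcp_rot"] for l in L]).mean().as_euler("xyz")
    return s
E
python3 - <<'E'
from h import *
togo(avg(),[.5387,.2802,.091],71.8)
E
```

```text
eef std [1.5e-04 7.0e-05 5.0e-05]
tcp [0.5361 0.2835 0.2683] yaw 72.0 q [ 0.37  0.3   1.31  0.    1.53 -0.89] t 1.65 F [-0.42  0.15 -0.21] w 1.0
shift tool [ 0.1772 -0.0017  0.0047]
yaw change -0.2 spin rad 0.0035
```

>>> carry_out:
  steps:
    - [0.045, -0.002, 0.004, 0.003]
    - [0.045, 0, 0, 0]
    - [0.045, 0, 0, 0]
    - [0.03, 0, 0, 0]
    - [0.008, 0, 0, 0]
    - [0, 0, 0, 0]

```text
time_s: 2.52
eef_pos: [0.5387, 0.2838, 0.0939]
tcp_rot: [2.393, 1.569, 2.08]
force: [0.5, -0.8, 0.0]
grip_width: 1.004
```

```bash
python3 - <<'E'
from h import *
togo(avg(2),[.5387,.2802,.091],71.8)
E
```

```text
eef std [1.7e-04 5.0e-05 2.6e-04]
tcp [0.5389 0.2839 0.0942] yaw 72.07 q [ 0.37  0.4   1.6   0.    1.14 -0.89] t 2.55 F [ 0.18 -0.24  0.67] w 1.002
shift tool [ 0.0032 -0.0036  0.001 ]
yaw change -0.27 spin rad 0.0048
```

>>> carry_out:
  steps:
    - [0.004, -0.004, 0.001, 0.005]
    - [0, 0, 0, 0]
    - [0, 0, 0, 0]

```text
time_s: 3.0
eef_pos: [0.541, 0.2802, 0.0937]
tcp_rot: [0.921, 1.563, 0.602]
force: [0.2, -0.2, -0.3]
grip_width: 0.999
```

>>> carry_out:
  steps:
    - [0, 0, 0, 0]
    - [0, 0, 0, 0]
    - [0, 0, 0, 0]
    - [0, 0, 0, 0]
    - [0, 0, 0, 0]
    - [0, 0, 0, 0]
  jaw: 1

```text
time_s: 3.75
eef_pos: [0.5412, 0.2803, 0.0941]
tcp_rot: [0.913, 1.563, 0.594]
force: [1.2, -1.1, 0.3]
grip_width: 0.483
```

```bash
python3 - <<'E'
from h import *
togo(avg(3),[.5387,.2802,.091],71.8)
E
```

```text
eef std [0.e+00 1.e-05 1.e-05]
tcp [0.5412 0.2803 0.0941] yaw 71.75 q [ 0.36  0.4   1.6   0.    1.13 -0.89] t 3.8 F [ 0.07 -0.35  0.56] w 0.487
shift tool [ 0.003  -0.0009 -0.0024]
yaw change 0.05 spin rad -0.0009
```

>>> carry_out:
  steps:
    - [-0.01, 0, 0, 0]
    - [-0.02, 0, 0, 0]
    - [-0.025, 0, 0, 0]
    - [-0.03, 0, 0, 0]
    - [-0.035, 0, 0, 0]
    - [-0.035, 0, 0, 0]
    - [-0.02, 0, 0, 0]
    - [0, 0, 0, 0]

```text
time_s: 4.9
eef_pos: [0.538, 0.2786, 0.2725]
tcp_rot: [2.004, 1.569, 1.685]
force: [0.1, 0.6, -4.2]
grip_width: 0.488
```

```bash
python3 - <<'E'
from h import *
togo(avg(3),[.553,-.10,.265],71.8)
E
```

```text
eef std [0.00044 0.00017 0.00093]
tcp [0.5374 0.2784 0.2714] yaw 71.75 q [ 0.36  0.3   1.32  0.    1.53 -0.89] t 4.95 F [ 0.45  0.49 -3.81] w 0.489
shift tool [ 0.0059 -0.3544  0.1333]
yaw change 0.05 spin rad -0.0009
```

>>> carry_out:
  steps:
    - [0, -0.02, 0.006, 0]
    - [0, -0.04, 0.015, 0]
    - [0, -0.045, 0.018, 0]
    - [0, -0.045, 0.018, 0]
    - [0, -0.045, 0.018, 0]
    - [0, -0.045, 0.018, 0]
    - [0, -0.045, 0.016, 0]
    - [0, -0.035, 0.012, 0]
    - [0, -0.025, 0.006, 0]
    - [0, -0.01, 0.005, 0]
    - [0, 0, 0, 0]
    - [0, 0, 0, 0]

```text
time_s: 6.55
eef_pos: [0.5401, -0.1221, 0.2582]
tcp_rot: [-2.647, 1.54, -2.969]
force: [0.3, 0.7, -3.4]
grip_width: 0.49
```

```bash
python3 - <<'E'
from h import *
from station import *
s=avg(3);p,R=togo(s,[.553,-.10,.265],71.8)
d=snapshot("wrist");Tw=np.eye(4);Tw[:3,:3]=R;Tw[:3,3]=p;d["cam_to_world"]=Tw@d["T_tool_cam"];np.savez("w2.npz",**d)
cv2.imwrite("pics/w2.png",d["image"])
E
```

```text
eef std [8.e-05 9.e-05 8.e-05]
tcp [ 0.5402 -0.122   0.2583] yaw 71.58 q [-0.34  0.24  1.43 -0.02  1.5  -1.58] t 6.6 F [-0.28  0.42 -3.69] w 0.487
shift tool [-0.0072  0.0248  0.005 ]
yaw change 0.22 spin rad -0.0039
```

View pics/w2.png

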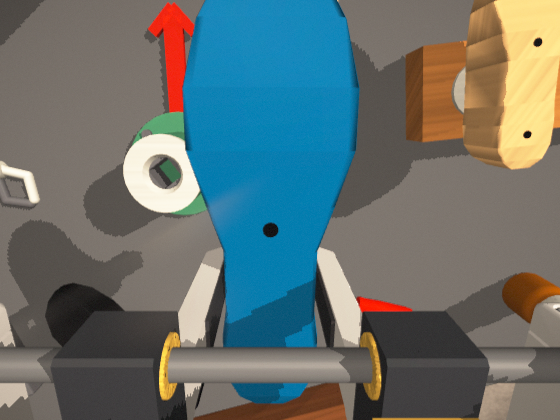

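The ring is at (162,172), its right edge close to the last, with the hub square inside it. I'll back off a little for a clearer view and check the tool tilt.

>>> carry_out:
  steps:
    - [0, 0.015, 0, 0]
    - [0, 0.01, 0, 0]
    - [0, 0, 0, 0]
    - [0, 0, 0, 0]

```text
time_s: 7.25
eef_pos: [0.5493, -0.0945, 0.2585]
tcp_rot: [-2.631, 1.542, -2.949]
force: [-0.3, 0.6, -3.6]
grip_width: 0.487
```

```bash
python3 - <<'E'
from h import *
from station import *
s=avg(3);p,R=togo(s,[.553,-.10,.265],71.8);print("tool x",R[:,0].round(4))
d=snapshot("wrist");Tw=np.eye(4);Tw[:3,:3]=R;Tw[:3,3]=p;d["cam_to_world"]=Tw@d["T_tool_cam"];np.savez("w3.npz",**d)
H,S,V=cv2.split(cv2.cvtColor(d["image"],cv2.COLOR_BGR2HSV))
P=d["image"]; m=box((S<60)&(V>90),60,110,205,230).astype(np.uint8)
c=max(cv2.findContours(m,0,1)[0],key=cv2.contourArea)[:,0];print(cv2.boundingRect(c))
g=ray(d,c,.085)[:,:2].astype(np.float32);print("outer",cv2.minEnclosingCircle(g),cv2.fitEllipse(g))
x,y,w,h=cv2.boundingRect(c)
cv2.imwrite("pics/w3.png",cv2.resize(P[y-5:y+h+5,x-5:x+w+5],None,fx=6,fy=6,interpolation=2))
E
```

```text
eef std [2.0e-05 1.2e-04 2.0e-05]
tcp [ 0.5493 -0.0946  0.2585] yaw 71.77 q [-0.29  0.24  1.42 -0.01  1.5  -1.54] t 7.3 F [-0.06  0.32 -3.74] w 0.487
shift tool [-0.0066 -0.0041  0.005 ]
yaw change 0.03 spin rad -0.0005
tool x [-0.0285 -0.0054 -0.9996]
(60, 110, 118, 120)
outer ((0.46929609775543213, -0.26253822445869446), 0.08271206170320511) ((0.47177016735076904, -0.2532256543636322), (0.12454039603471756, 0.14027291536331177), 27.782957077026367)
```

View pics/w3.png

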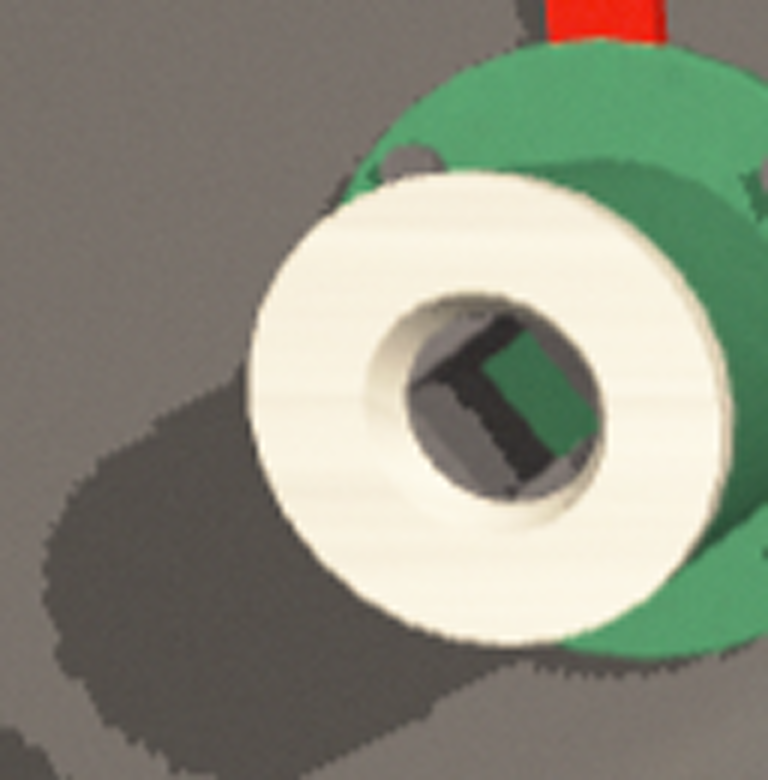

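```bash
cat >> h.py <<'E'
def proj(d,P):
    T=np.linalg.inv(d["cam_to_world"]);q=P@T[:3,:3].T+T[:3,3];K=d["intrinsics"]
    return q[...,:2]/q[...,2:]*K[0,0]+K[:2,2]
def rect(d,c,h,n=240,res=.00025):  # rectified plan; rows up=+x world, cols right=-y
    i,j=np.mgrid[:n,:n]; P=np.dstack([c[0]+(n/2-i)*res,c[1]+(n/2-j)*res,np.full((n,n),h)])
    uv=proj(d,P).astype(np.float32); return cv2.remap(d["image"],uv[...,0],uv[...,1],cv2.INTER_CUBIC)
def ring(d,bx,thr=190):
    H,S,V=cv2.split(cv2.cvtColor(d["image"],cv2.COLOR_BGR2HSV))
    m=box((S<60)&(V>thr),*bx).astype(np.uint8)
    cs,hi=cv2.findContours(m,cv2.RETR_CCOMP,1); k=max(range(len(cs)),key=lambda a:cv2.contourArea(cs[a]))
    o=[cs[k]]+[cs[a] for a in range(len(cs)) if hi[0][a][3]==k and cv2.contourArea(cs[a])>200]
    for c in o:
        g=ray(d,c[:,0],.085)[:,:2].astype(np.float32)*1000; e=cv2.fitEllipse(g);print("circle",np.round(e[0],2),np.round(e[1],1))
E
python3 - <<'E'
from h import *
d=load("w3.npz");ring(d,(60,110,205,230))
t=load("top0.npz");ring(t,(335,220,385,265),150)
c=(.480,-.2246);A=rect(d,c,.077);cv2.imwrite("pics/r.png",cv2.resize(A[40:200,40:200],None,fx=4,fy=4,interpolation=2))
E
```

```text
circle [ 481.66 -225.74] [83.2 85.3]
circle [ 480.13 -222.75] [35.5 40.7]
circle [ 480.32 -224.58] [83.9 84.9]
```

View pics/r.png

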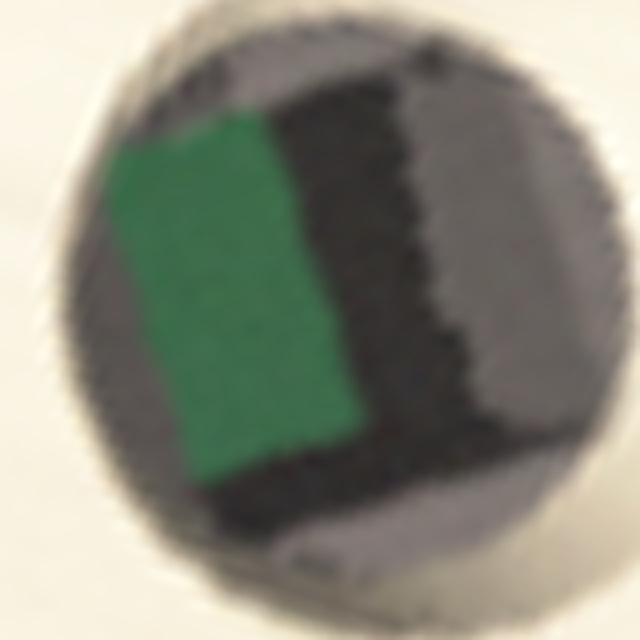

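The rectified hub view shows clean edges, about 17.3° in world heading, so the hub sits about +35.6° from the arrow axes. Next I locate the held last in the tool frame from the same wrist picture.

```bash
python3 - <<'E'
from h import *
for n in ("w2.npz","w3.npz"):
    d=load(n);g=cv2.cvtColor(d["image"],cv2.COLOR_BGR2GRAY)
    m=box(g<40,255,215,285,245).astype(np.uint8);M=cv2.moments(m,True);uv=(M["m10"]/M["m00"],M["m01"]/M["m00"])
    T=d["T_tool_cam"];K=d["intrinsics"]
    r=T[:3,:3]@np.array([(uv[0]-K[0,2])/K[0,0],(uv[1]-K[1,2])/K[1,1],1]);q=T[:3,3]+r*(-.036-T[0,3])/r[0]
    print(n,uv,M["m00"],"hole in tool",q.round(4),"axis tool z",(q[2]+.0286).round(4))
    H,S,V=cv2.split(cv2.cvtColor(d["image"],cv2.COLOR_BGR2HSV));b=box((H>95)&(H<115)&(S>150),140,0,400,300)
    for v in (250,270,290):
        u=np.nonzero(b[v])[0];print(v,u.min(),u.max(),end="; ")
    P=pts(d,box(b,255,225,285,240),T);print("sole tool x",np.median(P[:,0]))
d=load("w1.npz");g=cv2.cvtColor(d["image"],cv2.COLOR_BGR2GRAY)
T=d["T_tool_cam"];P=pts(d,box(g<300,214,75,298,292),T);P=P[P[:,0]<-.135];print("w1 tool x med",np.median(P[:,0]),"z ext",P[:,2].min(),P[:,2].max())
for bx in ((248,188,264,204),(248,258,264,274)):
    m=box(g<40,*bx).astype(np.uint8);M=cv2.moments(m,True);uv=np.array((M["m10"]/M["m00"],M["m01"]/M["m00"]))
    h=ray(d,uv,.1305)[0];print("w1 hole",uv,h.round(4))
E
```

```text
w2.npz (270.175, 229.66875) 160.0 hole in tool [-0.036  -0.0004 -0.0313] axis tool z -0.0027
250 224 316; 270 224 315; 290 225 314; sole tool x -0.03795828578475646
w3.npz (270.09316770186336, 229.62111801242236) 161.0 hole in tool [-0.036  -0.0005 -0.0314] axis tool z -0.0028
250 224 316; 270 224 315; 290 225 314; sole tool x -0.037910413823272426
  return _methods._mean(a, axis=axis, dtype=dtype,
  ret = ret.dtype.type(ret / rcount)
Traceback (most recent call last):
ValueError: zero-size array to reduction operation minimum which has no identity
```

```bash
cat >> h.py <<'E'
RG=Ro.from_euler("xyz",[.913,1.563,.594]).as_matrix()
JACK=np.array([.481,-.2251,.085])
OFF=np.array([.0441,0,-.0027])
def bot(s,yawd=None):
    p,R=pose(s); z=R@RG.T@np.array([0,0,1.]); sh=p+R@OFF; ft=sh-z*.046
    print("last tilt",z[:2].round(4),"shoulder-jack mm",((sh-JACK)*1e3).round(1),"foot-jack",((ft-JACK)*1e3).round(1),"last heading",(yaw(R)-90).round(2),"torque",np.round(s["wrist_torque"],2))
    togo(s,p+[*(JACK-ft)[:2],0],yawd)
E
python3 - <<'E'
from h import *
bot(avg(2),107.3)
E
```

```text
eef std [1.e-05 3.e-05 1.e-05]
last tilt [0.0348 0.0097] shoulder-jack mm [ 64.4 130.7 129.4] foot-jack [ 62.8 130.2  83.5] last heading -18.28 torque [-0.02 -0.03  0.02]
tcp [ 0.5493 -0.095   0.2585] yaw 71.72 q [-0.29  0.24  1.42 -0.01  1.5  -1.54] t 7.48 F [-0.51 -0.27 -3.9 ] w 0.486
shift tool [ 0.0025 -0.1434 -0.0188]
yaw change 35.58 spin rad -0.621
```

>>> carry_out:
  steps:
    - [0, 0, 0, -0.08]
    - [0, 0, 0, -0.11]
    - [0, 0, 0, -0.11]
    - [0, 0, 0, -0.11]
    - [0, 0, 0, -0.11]
    - [0, 0, 0, -0.08]
    - [0, 0, 0, 0]
    - [0, 0, 0, 0]

```text
time_s: 8.55
eef_pos: [0.5487, -0.0972, 0.2585]
tcp_rot: [3.037, 1.542, -2.952]
force: [0.1, -0.3, -3.9]
grip_width: 0.488
```

```bash
python3 - <<'E'
from h import *
bot(avg(2),107.3)
E
```

```text
eef std [1.e-05 1.e-05 0.e+00]
last tilt [0.0314 0.0128] shoulder-jack mm [ 63.9 126.9 129.5] foot-jack [ 62.5 126.3  83.5] last heading 16.91 torque [ 0.08 -0.01  0.01]
tcp [ 0.5487 -0.0972  0.2585] yaw 106.91 q [-0.29  0.24  1.42 -0.01  1.5  -2.16] t 8.57 F [ 0.06  0.23 -4.16] w 0.488
shift tool [ 0.0025 -0.1027 -0.0965]
yaw change 0.39 spin rad -0.0069
```

>>> carry_out:
  steps:
    - [0, -0.015, -0.014, 0]
    - [0, -0.025, -0.024, 0]
    - [0, -0.025, -0.024, 0]
    - [0, -0.02, -0.018, -0.007]
    - [0, -0.01, -0.01, 0]
    - [0, 0, 0, 0]
    - [0, 0, 0, 0]

```text
time_s: 9.52
eef_pos: [0.486, -0.2214, 0.2611]
tcp_rot: [3.096, 1.54, -2.887]
force: [-0.4, 0.3, -4.0]
grip_width: 0.486
```

```bash
python3 - <<'E'
from h import *
bot(avg(2),107.3)
E
```

```text
eef std [2.e-05 4.e-05 0.e+00]
last tilt [0.0325 0.0151] shoulder-jack mm [  1.1   2.6 132.1] foot-jack [-0.4  1.9 86.2] last heading 17.19 torque [ 0.07 -0.05  0.01]
tcp [ 0.486  -0.2213  0.2611] yaw 107.19 q [-0.54  0.2   1.47 -0.02  1.49 -2.41] t 9.55 F [-0.13  0.24 -3.46] w 0.486
shift tool [ 0.     -0.002  -0.0002]
yaw change 0.11 spin rad -0.0019
```

>>> carry_out:
  steps:
    - [0.02, -0.002, 0, 0]
    - [0.03, 0, 0, 0]
    - [0.02, 0, 0, 0]
    - [0, 0, 0, 0]
    - [0, 0, 0, 0]

```text
time_s: 10.25
eef_pos: [0.4877, -0.2203, 0.1908]
tcp_rot: [-3.138, 1.543, -2.831]
force: [0.5, -0.9, -3.0]
grip_width: 0.491
```

```bash
python3 - <<'E'
from h import *
bot(avg(2),107.3)
E
```

```text
eef std [4.e-05 1.e-05 0.e+00]
last tilt [0.029  0.0157] shoulder-jack mm [ 3.   3.6 61.8] foot-jack [ 1.6  2.9 15.8] last heading 17.58 torque [ 0.1  -0.03 -0.03]
tcp [ 0.4877 -0.2203  0.1908] yaw 107.58 q [-0.54  0.24  1.6  -0.02  1.33 -2.41] t 10.28 F [-0.07  0.24 -3.5 ] w 0.487
shift tool [ 0.0001 -0.0022 -0.0024]
yaw change -0.28 spin rad 0.0049
```

>>> carry_out:
  steps:
    - [0.004, -0.003, -0.003, 0.003]
    - [0.004, 0, 0, 0]
    - [0, 0, 0, 0]

```text
time_s: 10.72
eef_pos: [0.4861, -0.2252, 0.184]
tcp_rot: [-3.035, 1.545, -2.731]
force: [0.7, -0.2, -4.1]
grip_width: 0.486
```

```bash
python3 - <<'E'
from h import *
bot(avg(2),107.3)
E
```

```text
eef std [4.e-05 5.e-05 6.e-05]
last tilt [0.0262 0.0177] shoulder-jack mm [ 1.5 -1.4 55. ] foot-jack [ 0.3 -2.2  9. ] last heading 17.38 torque [ 0.05 -0.01  0.02]
tcp [ 0.4861 -0.2252  0.184 ] yaw 107.38 q [-0.55  0.24  1.61 -0.02  1.31 -2.42] t 10.75 F [ 0.06  0.25 -4.05] w 0.489
shift tool [-0.      0.0022  0.0004]
yaw change -0.08 spin rad 0.0014
```

>>> carry_out:
  steps:
    - [0.004, 0.002, 0, 0]
    - [0.004, 0, 0, 0]
    - [0, 0, 0, 0]

```text
time_s: 11.2
eef_pos: [0.4854, -0.2232, 0.1756]
tcp_rot: [-3.025, 1.545, -2.721]
force: [0.2, -1.3, -2.1]
grip_width: 0.49
```

```bash
python3 - <<'E'
from h import *
bot(avg(2),107.3)
E
```

```text
eef std [5.e-05 4.e-05 8.e-05]
last tilt [0.0259 0.0178] shoulder-jack mm [ 0.8  0.6 46.7] foot-jack [-0.3 -0.2  0.7] last heading 17.38 torque [ 0.09 -0.04  0.  ]
tcp [ 0.4854 -0.2232  0.1757] yaw 107.38 q [-0.55  0.24  1.63 -0.02  1.29 -2.41] t 11.22 F [ 0.41 -0.78 -3.11] w 0.488
shift tool [-0.      0.0001  0.0004]
yaw change -0.08 spin rad 0.0015
```

Foot is at the top face and centred. Next come gentle steps down into the funnel.

>>> carry_out:
  steps:
    - [0.003, 0, 0, 0]
    - [0.003, 0, 0, 0]
    - [0, 0, 0, 0]

```text
time_s: 11.68
eef_pos: [0.4856, -0.2235, 0.1697]
tcp_rot: [-2.994, 1.546, -2.691]
force: [0.4, 0.2, -3.2]
grip_width: 0.489
```

```bash
python3 - <<'E'
from h import *
bot(avg(2),107.3)
E
```

```text
eef std [5.e-05 4.e-05 6.e-05]
last tilt [0.0251 0.0183] shoulder-jack mm [ 1.1  0.3 40.7] foot-jack [-0.1 -0.6 -5.3] last heading 17.39 torque [ 0.06  0.01 -0.01]
tcp [ 0.4856 -0.2235  0.1697] yaw 107.39 q [-0.55  0.25  1.64 -0.02  1.27 -2.41] t 11.7 F [ 0.7   0.36 -3.28] w 0.488
shift tool [-0.      0.0005  0.0002]
yaw change -0.09 spin rad 0.0015
```

>>> carry_out:
  steps:
    - [0.002, 0, 0, 0]
    - [0.002, 0, 0, 0]
    - [0.002, 0, 0, 0]
    - [0, 0, 0, 0]

```text
time_s: 12.28
eef_pos: [0.4857, -0.2237, 0.1636]
tcp_rot: [-2.969, 1.546, -2.665]
force: [-0.6, -0.4, -2.6]
grip_width: 0.488
```

```bash
python3 - <<'E'
from h import *
bot(avg(2),107.3)
E
```

```text
eef std [4.e-05 3.e-05 5.e-05]
last tilt [0.0245 0.0187] shoulder-jack mm [ 1.2  0.  34.6] foot-jack [  0.1  -0.8 -11.3] last heading 17.38 torque [ 0.07 -0.03 -0.  ]
tcp [ 0.4857 -0.2237  0.1637] yaw 107.38 q [-0.55  0.25  1.65 -0.02  1.26 -2.41] t 12.3 F [-0.61 -0.02 -3.11] w 0.488
shift tool [-0.      0.0008  0.0002]
yaw change -0.08 spin rad 0.0014
```

>>> carry_out:
  steps:
    - [0.002, 0, 0, 0]
    - [0.002, 0, 0, 0]
    - [0.002, 0, 0, 0]
    - [0, 0, 0, 0]

```text
time_s: 12.88
eef_pos: [0.4857, -0.2239, 0.1574]
tcp_rot: [-2.954, 1.546, -2.651]
force: [0.5, -0.5, -4.5]
grip_width: 0.486
```

```bash
python3 - <<'E'
from h import *
bot(avg(2),107.3)
E
```

```text
eef std [4.e-05 2.e-05 6.e-05]
last tilt [0.0241 0.0189] shoulder-jack mm [ 1.2 -0.1 28.5] foot-jack [  0.1  -1.  -17.5] last heading 17.39 torque [ 0.08 -0.02  0.  ]
tcp [ 0.4858 -0.2239  0.1575] yaw 107.39 q [-0.55  0.26  1.66 -0.02  1.24 -2.41] t 12.9 F [ 0.38 -0.43 -3.79] w 0.486
shift tool [-0.      0.0009  0.0002]
yaw change -0.09 spin rad 0.0015
```

The square entered without contact, and the shoulder is at 28 mm. I'll keep lowering.

>>> carry_out:
  steps:
    - [0.003, 0, 0, 0]
    - [0.003, 0, 0, 0]
    - [0.003, 0, 0, 0]
    - [0.002, 0, 0, 0]
    - [0, 0, 0, 0]

```text
time_s: 13.6
eef_pos: [0.4856, -0.224, 0.1458]
tcp_rot: [-2.946, 1.547, -2.642]
force: [0.0, 0.3, -3.3]
grip_width: 0.486
```

```bash
python3 - <<'E'
from h import *
bot(avg(2),107.3)
E
```

```text
eef std [2.e-05 1.e-05 6.e-05]
last tilt [0.0239 0.0189] shoulder-jack mm [ 1.1 -0.2 16.8] foot-jack [ -0.   -1.1 -29.2] last heading 17.39 torque [ 0.1  -0.01 -0.01]
tcp [ 0.4856 -0.224   0.1458] yaw 107.39 q [-0.55  0.27  1.68 -0.02  1.21 -2.41] t 13.62 F [ 0.02  0.72 -3.77] w 0.488
shift tool [-0.      0.0011  0.0003]
yaw change -0.09 spin rad 0.0015
```

>>> carry_out:
  steps:
    - [0.003, 0, 0, 0]
    - [0.003, 0, 0, 0]
    - [0.003, 0, 0, 0]
    - [0.002, 0, 0, 0]
    - [0, 0, 0, 0]

```text
time_s: 14.32
eef_pos: [0.4855, -0.2241, 0.1343]
tcp_rot: [-2.935, 1.547, -2.631]
force: [0.7, 0.0, -3.4]
grip_width: 0.489
```

```bash
python3 - <<'E'
from h import *
bot(avg(2),107.3)
E
```

```text
eef std [1.e-05 2.e-05 3.e-05]
last tilt [0.0234 0.0189] shoulder-jack mm [ 1.  -0.3  5.3] foot-jack [ -0.1  -1.2 -40.7] last heading 17.39 torque [ 0.1  -0.02 -0.03]
tcp [ 0.4855 -0.2241  0.1343] yaw 107.39 q [-0.55  0.27  1.69 -0.02  1.19 -2.41] t 14.35 F [ 0.49  0.19 -3.58] w 0.488
shift tool [-0.      0.0011  0.0004]
yaw change -0.09 spin rad 0.0015
```

>>> carry_out:
  steps:
    - [0.002, 0, 0, 0]
    - [0.0015, 0, 0, 0]
    - [0.001, 0, 0, 0]
    - [0, 0, 0, 0]

```text
time_s: 14.92
eef_pos: [0.4855, -0.2241, 0.1298]
tcp_rot: [-2.928, 1.547, -2.624]
force: [-0.4, 0.7, -4.1]
grip_width: 0.487
```

```bash
python3 - <<'E'
from h import *
bot(avg(2),107.3)
E
```

```text
eef std [0. 0. 0.]
last tilt [0.0231 0.0189] shoulder-jack mm [ 1.  -0.3  0.8] foot-jack [ -0.   -1.2 -45.2] last heading 17.38 torque [ 0.14 -0.06  0.02]
tcp [ 0.4855 -0.2241  0.1298] yaw 107.38 q [-0.55  0.28  1.7  -0.02  1.18 -2.41] t 14.95 F [-0.07  0.39 -3.79] w 0.488
shift tool [-0.      0.0011  0.0004]
yaw change -0.08 spin rad 0.0015
```

>>> carry_out:
  steps:
    - [0.001, 0, 0, 0]
    - [0.001, 0, 0, 0]
    - [0, 0, 0, 0]

```text
time_s: 15.4
eef_pos: [0.4855, -0.2241, 0.1298]
tcp_rot: [-2.887, 1.548, -2.584]
force: [-0.2, 0.2, -2.8]
grip_width: 0.488
```

```bash
python3 - <<'E'
from h import *
bot(avg(2),107.3)
E
```

```text
eef std [1.e-05 1.e-05 4.e-05]
last tilt [0.0222 0.0194] shoulder-jack mm [ 1.  -0.3  0.7] foot-jack [ -0.   -1.2 -45.3] last heading 17.38 torque [ 0.34  0.12 -0.01]
tcp [ 0.4854 -0.2241  0.1297] yaw 107.38 q [-0.55  0.28  1.7  -0.02  1.17 -2.41] t 15.42 F [-0.59  0.94 -0.73] w 0.489
shift tool [-0.      0.0012  0.0004]
yaw change -0.08 spin rad 0.0015
```

>>> carry_out:
  steps:
    - [0.002, 0, 0, 0]
    - [0.002, 0, 0, 0]
    - [0, 0, 0, 0]

```text
time_s: 15.88
eef_pos: [0.4854, -0.2242, 0.1297]
tcp_rot: [-2.817, 1.549, -2.514]
force: [0.2, 1.0, -3.8]
grip_width: 0.49
```

```bash
python3 - <<'E'
from h import *
bot(avg(2),107.3)
E
```

```text
eef std [1.e-05 1.e-05 7.e-05]
last tilt [0.0208 0.0204] shoulder-jack mm [ 1.  -0.4  0.6] foot-jack [  0.1  -1.4 -45.4] last heading 17.39 torque [0.39 0.14 0.03]
tcp [ 0.4854 -0.2242  0.1296] yaw 107.39 q [-0.55  0.28  1.7  -0.02  1.17 -2.41] t 15.9 F [-0.47  1.24 -0.35] w 0.489
shift tool [-0.      0.0013  0.0003]
yaw change -0.09 spin rad 0.0016
```

The last is seated: further push commands don't lower it and the jack carries its weight. I'll release briefly so it settles square, then regrip for the turn.

>>> carry_out:
  steps:
    - [0, 0, 0, 0]
    - [0, 0, 0, 0]
    - [0, 0, 0, 0]
    - [0, 0, 0, 0]
  jaw: -0.4

```text
time_s: 16.48
eef_pos: [0.4868, -0.2256, 0.1292]
tcp_rot: [-2.683, 1.548, -2.38]
force: [0.6, -0.2, 0.5]
grip_width: 0.701
```

```bash
python3 - <<'E'
from h import *
from station import *
s=avg(2);bot(s)
p,R=pose(s);d=snapshot("wrist");Tw=np.eye(4);Tw[:3,:3]=R;Tw[:3,3]=p;d["cam_to_world"]=Tw@d["T_tool_cam"]
cv2.imwrite("pics/w4.png",d["image"]);sc=snapshot("scene");np.savez("s4.npz",**sc)
cv2.imwrite("pics/s4.png",cv2.resize(sc["image"][120:260,130:300],None,fx=4,fy=4,interpolation=2))
E
```

```text
eef std [2.e-05 1.e-05 1.e-05]
last tilt [0.0189 0.0227] shoulder-jack mm [ 2.5 -2.   0.2] foot-jack [  1.6  -3.1 -45.8] last heading 17.41 torque [ 0.05 -0.   -0.  ]
tcp [ 0.4868 -0.2256  0.1292] yaw 107.41 q [-0.55  0.28  1.7  -0.02  1.17 -2.41] t 16.5 F [0.25 0.36 0.01] w 0.702
shift tool [-0.      0.0034 -0.0006]
```

View pics/s4.png

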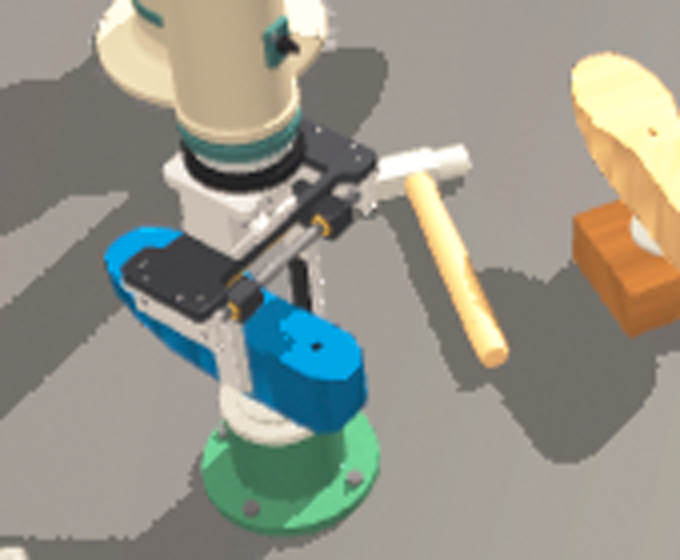

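The scene crop shows the shoulder disc lying flat on the jack's ring with the last upright between the open fingers. I'll centre the tool on the shank's axis before regripping so the turn is concentric.

>>> carry_out:
  steps:
    - [0, 0.003, -0.003, 0]
    - [0, 0, 0, 0]
    - [0, 0, 0, 0]

```text
time_s: 17.05
eef_pos: [0.4825, -0.2233, 0.1293]
tcp_rot: [-2.694, 1.548, -2.39]
force: [-0.0, 0.3, 0.8]
grip_width: 0.703
```

```bash
python3 - <<'E'
from h import *
s=avg(2);p,R=pose(s);togo(s,[.4855-.0027*.955,-.2243-.0027*.298,.1292],107.4)
E
```

```text
eef std [3.e-05 1.e-05 1.e-05]
tcp [ 0.4825 -0.2233  0.1293] yaw 107.41 q [-0.55  0.27  1.71 -0.02  1.17 -2.41] t 17.08 F [-0.46 -0.13  0.27] w 0.702
shift tool [ 0.0001 -0.0018 -0.0001]
yaw change -0.01 spin rad 0.0001
```

>>> carry_out:
  steps:
    - [0, -0.001, 0, 0]
    - [0, 0, 0, 0]
    - [0, 0, 0, 0]
    - [0, 0, 0, 0]
    - [0, 0, 0, 0]
  jaw: 1

```text
time_s: 17.77
eef_pos: [0.4833, -0.2249, 0.1295]
tcp_rot: [-2.65, 1.548, -2.347]
force: [0.2, -0.8, 0.4]
grip_width: 0.487
```

>>> carry_out:
  steps:
    - [0, 0, 0, 0.04]
    - [0, 0, 0, 0.05]
    - [0, 0, 0, 0.05]
    - [0, 0, 0, 0]

```text
time_s: 18.27
eef_pos: [0.4827, -0.2245, 0.1295]
tcp_rot: [-2.562, 1.548, -2.4]
force: [1.2, -0.4, -0.2]
grip_width: 0.486
```

```bash
python3 - <<'E'
from h import *
s=avg(2);bot(s,71.7)
E
```

```text
eef std [0.e+00 1.e-05 2.e-05]
last tilt [0.0206 0.0224] shoulder-jack mm [-1.7 -0.5  0.5] foot-jack [ -2.6  -1.6 -45.5] last heading 9.29 torque [ 0.13 -0.05  0.15]
tcp [ 0.4827 -0.2245  0.1295] yaw 99.29 q [-0.55  0.27  1.71 -0.02  1.17 -2.27] t 18.3 F [ 0.61 -0.83  0.26] w 0.487
shift tool [-0.0001  0.0011  0.0028]
yaw change -27.59 spin rad 0.4815
```

>>> carry_out:
  steps:
    - [0, 0, 0, 0.05]
    - [0, 0, 0, 0.06]
    - [0, 0, 0, 0.06]
    - [0, 0, 0, 0.06]
    - [0, 0, 0, 0.06]
    - [0, 0, 0, 0.06]
    - [0, 0, 0, 0.05]
    - [0, 0, 0, 0.04]
    - [0, 0, 0, 0]

```text
time_s: 19.5
eef_pos: [0.4827, -0.2245, 0.1296]
tcp_rot: [-2.147, 1.548, -2.425]
force: [-0.2, -0.4, 0.6]
grip_width: 0.486
```

```bash
python3 - <<'E'
from h import *
s=avg(2);bot(s,71.7)
E
```

```text
eef std [0. 0. 0.]
last tilt [0.0237 0.0198] shoulder-jack mm [-1.7  0.6  0.6] foot-jack [ -2.8  -0.3 -45.4] last heading -15.96 torque [ 0.34 -0.13  0.32]
tcp [ 0.4827 -0.2245  0.1296] yaw 74.04 q [-0.55  0.27  1.71 -0.02  1.17 -1.83] t 19.52 F [-0.07 -1.22  0.71] w 0.485
shift tool [-0.0001  0.001   0.0026]
yaw change -2.34 spin rad 0.0409
```

>>> carry_out:
  steps:
    - [0, 0, 0, 0.03]
    - [0, 0, 0, 0.02]
    - [0, 0, 0, 0]
    - [0, 0, 0, 0]

```text
time_s: 20.1
eef_pos: [0.4827, -0.2245, 0.1297]
tcp_rot: [-2.096, 1.548, -2.427]
force: [-0.6, -2.3, -0.1]
grip_width: 0.488
```

>>> carry_out:
  steps:
    - [0, 0, 0, 0]
    - [0, 0, 0, 0]
    - [0, 0, 0, 0]
    - [0, 0, 0, 0]
    - [0, 0, 0, 0]
    - [0, 0, 0, 0]
  jaw: -1

```text
time_s: 20.85
eef_pos: [0.4822, -0.2239, 0.1294]
tcp_rot: [-2.155, 1.548, -2.488]
force: [0.0, 0.8, 0.3]
grip_width: 0.996
```

```bash
python3 - <<'E'
from h import *
s=avg(2);bot(s,71.7)
E
```

```text
eef std [0.e+00 1.e-05 1.e-05]
last tilt [0.025  0.0184] shoulder-jack mm [-2.2  1.4  0.4] foot-jack [ -3.4   0.6 -45.6] last heading -19.06 torque [ 0.01 -0.01 -0.03]
tcp [ 0.4822 -0.2239  0.1294] yaw 70.94 q [-0.55  0.27  1.71 -0.02  1.17 -1.78] t 20.88 F [-0.02  0.97  0.33] w 0.997
shift tool [-0.0001  0.0005  0.0034]
yaw change 0.76 spin rad -0.0133
```

Released. I'll retreat straight up and check with the cameras.

>>> carry_out:
  steps:
    - [-0.01, 0, 0, 0]
    - [-0.02, 0, 0, 0]
    - [-0.03, 0, 0, 0]
    - [-0.035, 0, 0, 0]
    - [-0.035, 0, 0, 0]
    - [-0.03, 0, 0, 0]
    - [-0.02, 0, 0, 0]
    - [-0.01, 0, 0, 0]
    - [0, 0, 0, 0]

```text
time_s: 22.08
eef_pos: [0.4857, -0.221, 0.3305]
tcp_rot: [-1.963, 1.549, -2.296]
force: [0.2, -0.3, 0.4]
grip_width: 0.997
```

```bash
python3 - <<'E'
from h import *
from station import *
s=avg(2);p,R=pose(s);togo(s,p)
d=snapshot("wrist");Tw=np.eye(4);Tw[:3,:3]=R;Tw[:3,3]=p;d["cam_to_world"]=Tw@d["T_tool_cam"];np.savez("w5.npz",**d)
sc=snapshot("scene");tp=snapshot("top")
a=cv2.resize(d["image"],(400,300));b=cv2.resize(sc["image"],(400,300));c=cv2.resize(tp["image"],(400,300))
e=cv2.resize(sc["image"][150:250,150:283],(400,300));cv2.imwrite("pics/f.png",np.vstack([np.hstack([a,b]),np.hstack([c,e])]))
H,S,V=cv2.split(cv2.cvtColor(d["image"],cv2.COLOR_BGR2HSV))
m=(H>95)&(H<115)&(S>150);n,l,st,_=cv2.connectedComponentsWithStats(m.astype(np.uint8));k=1+np.argmax(st[1:,4]);P=pts(d,l==k)
P=P[P[:,2]>.14];t=P[:,:2];c=t.mean(0);w,v=np.linalg.eigh(np.cov((t-c).T));x=v[:,1]*np.sign(v[0,1])
print("sole z",np.percentile(P[:,2],[5,50,95]).round(4),"PCA heading",np.degrees(np.arctan2(x[1],x[0])).round(2))
q=(t-JACK[:2]);j=np.radians(-18.3);X=q@[np.cos(j),np.sin(j)];Y=q@[-np.sin(j),np.cos(j)]
k=X<X.min()+.008;print("jack frame X range",X.min(),X.max(),"toe Y",(Y[k].min()+Y[k].max())/2)
k=X>X.max()-.008;print("heel Y",(Y[k].min()+Y[k].max())/2)
E
```

```text
eef std [1.2e-04 8.0e-05 3.0e-04]
tcp [ 0.4856 -0.2209  0.3302] yaw 70.93 q [-0.54  0.17  1.34 -0.02  1.63 -1.78] t 22.1 F [ 0.48 -0.31 -0.24] w 0.998
shift tool [0. 0. 0.]
sole z [0.1638 0.1678 0.1698] PCA heading -17.53
jack frame X range -0.13564794030641059 0.07681745396449736 toe Y -0.0024777112112680886
heel Y -0.00092648332034748
```

View pics/f.png

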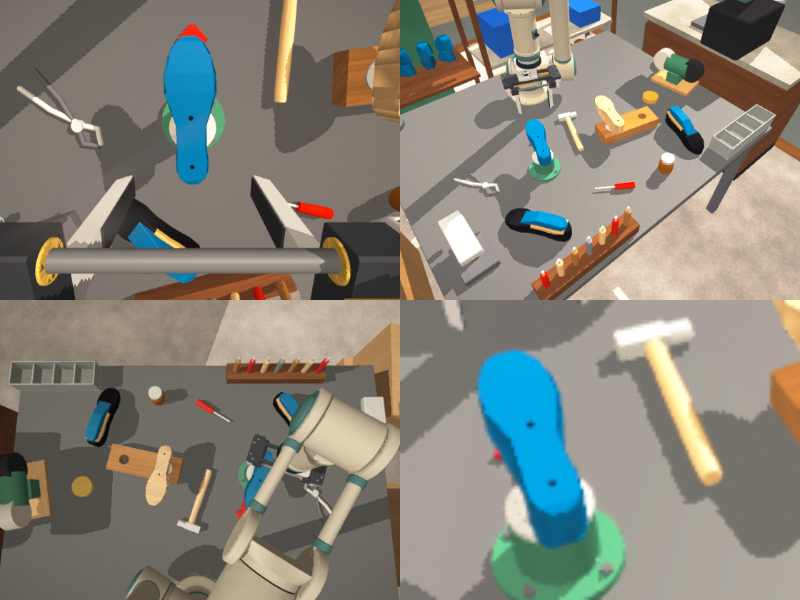

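The last is on the jack, its toe lies over the arrow, and the gripper is clear. The shoe, hammer, awl, jar and wooden last look unmoved.

```bash
python3 -c "
from station import *
print(hand_in())"
```

```text
the job is handed in; nothing more can be done
None
```

The blue last is mounted fully home in the jack with its toe along the red arrow. It is released, the gripper is clear above it, and I handed in after about 22 s of robot time. `hand_in()` gave no verdict, so I can't confirm the result.

- **Insertion:** I read the hub's angle from the wrist camera (about 35.6° off the arrow). I turned the last to match before lowering, and the square dropped in at once, so I didn't need to feel for it. Force readings stayed within a few newtons throughout.
- **Seating and turning:** The shoulder was down before I turned it. I opened the jaws briefly so it could settle flat, regripped, turned it about 36° to the arrow, let go and went straight up.
- **Final check (wrist camera):** The toe is about 2.5 mm sideways of the arrow line and the heading is within 1° of it. The shoulder looks flat on the ring.
- **Disagreements:** The measured sole height is about 1.5 mm above what I expected, within the wrist camera's bias. The tool was tilted about 0.03 rad during insertion, but the last stands level after release.
- **Other items:** None of the other things on the bench looked moved in the final pictures; I checked this by eye only, and one shoe was partly hidden by the arm in the top view.

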